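# Rack the dry lid in the narrowest slot that takes its tab

### The arm

A 7-joint arm with a two-finger parallel gripper is mounted at the origin on the work surface. World frame = base frame: x ahead of the robot, y to its left, z up, the work surface at z = 0. Lengths are in m, angles in rad, forces in N, time in s.
With the tool pointing down it reaches from about 0.4 to 0.85 m from the base axis. Payload 10.4 kg.
Tool frame: the origin (TCP) lies midway between the tips of the shut fingers; the grasp point (between the pads) lies 19 mm behind it (manip.hold_point_z is the distance from the TCP to the grasp point, in m); z points along the fingers, y is the line along which they close (so a half turn about z gives the same grasp; the last joint's range is limited). The gripper opens to 85 mm and grips with 20 to 120 N. Pads are 22 mm wide; open, the fingers measure 114 mm over their backs; the gripper's body (76 mm by 85 mm) begins 54 mm behind the grasp point. The pads swing forward as they close: fully open they stand 13 mm farther back than shut.
Start: joints at [-1.2, 0.332, -0.065, 1.46, 0.022, 1.35, -0.088], TCP at [0.24, 0.577, 0.231] pointing down, gripper open.
Joint ranges: [-2.6, 2.6], [-0.5, 2.12], [-1.47, 1.34], [0.16, 2.42], [-1.27, 4.41], [0.06, 2.06], [-2.6, 2.6]. Speed limits (rad/s): [2.22, 2.22, 2.79, 2.79, 3.14, 3.14, 3.14].

### API

Orientations are given as a unit quaternion [x, y, z, w].
In Python, from workcell import manip, eyes, job gives the robot as it stands.
- The arm moves only by the shell command python3 -m crank 'ROWS' [FORCE]. ROWS is JSON, a list that holds one entry, the list of rows, each a list of 7 numbers: the finger opening in cm, from 0 to 8.54, then the shift along the world's x, y, z in cm, then the turn, a rotation vector about the world's x, y, z in degrees. In form: [[[hand, x, y, z, ax, ay, az], ...]]. A call has 1 to 20 rows; each row shifts and turns the commanded pose from where the row before left it; what a row does not reach is not made up. A row lasts 1/8 s, in which the tool goes at most 62.5 mm and 10.7 degrees, less where a joint would pass 70% of its speed; a pose out of reach is approached as far as the arm can. A call with a gripper value outside its range is refused whole. The fingers move at their own pace and stop on an object; FORCE is the grip in N (left out, the last holds). Time passes only in rows, so rows that do not move let the fingers close. It gives the time, the measured TCP pose, the force, the opening and the grip force at its end, in the units of the state.
- manip.get_obs(): the state, without advancing time (a new reading comes with each control period).
- eyes.camera(name): name is "scene" or "top"; returns (picture, depth): 384x512x3 uint8, red, green, blue; 384x512 float32, m along the optical axis (not along the pixel's ray), 0 where there is no reading.
- eyes.camera_params(name): a dict with "fx", "fy", "cx", "cy" (pixels), "world_from_camera" (4x4, takes a point from camera to world coordinates). Camera axes: x right, y down, z forward; pixel columns grow to the right and rows downward; lengths in m; the calibration is good to about 2 mm. A picture is of the moment at which its call begins. camera_params takes no time and is no camera call.
- job.hand_in(): hands the job in; it is judged then, once.
The state is a dict: "clock": time; "joint_pos": joint angles; "joint_velocities": joint speeds; "tau": joint torques, N m; "position": TCP position; "ee_rot": TCP orientation; "ft_force": force on the tool from outside, world axes, zero at the start; "torque": the same for the moment, N m; "grip_width": opening from 0.0 (shut) to 1.0 (fully open); "grasp_force": force on a finger pad.
Only numpy, scipy, OpenCV 4.12 (cv2) and the standard library are available. Lean on these libraries where they do the work, as an engineer would, in place of code of your own. Each camera call takes 0.05 s, during which the arm holds its last target. There are 200 camera calls.

### The job

Take the wooden lid standing in the red bay of the drying stand and put it away upright, tab down, in the grey graduated rack. Start at the rack's narrow end and work up towards the wide end, trying the tab in the slots with only a light press, and let go of the lid in the first slot that takes its tab all the way down; never put it down into a looser one. Leave the other lids and the dishes where they are.

Things in the scene. Friction and masses are not known exactly. Their poses are not given: they have to be found in the camera images.
- rack: Grey rack, fixed, 178 (x) by 70 (y) by 45 mm high; origin under its centre. Five slots along y, centres at x = -68, -34, 0, 34, 68 mm; the narrowest (7.5 mm wide, 15 deep) at -x, each next 3.5 wider and 5 deeper. Ribs flat, square-edged. Too thick a tab rests on the ribs; the first slot that takes it has under 2 mm play, and its floor stops the tab with the lid's body 6 mm over the ribs (looser slots: lower).
- slot_1 (a point): The centre of the narrowest slot's mouth, level with the rib tops, 45 mm above the shelf (x = -68 mm in the rack's frame).
- stand: Drying stand, fixed, 196 (x) by 104 mm (y); origin under its centre. Three bays at x = -70 (red walls), 0 and 70 mm (white), 19 mm wide inside, walls 76 mm high; each holds one lid on edge, thickness along the stand's x, its body resting on ledges 48 mm up, its tab hanging between them, its top at 123 mm. A lid is free once raised 70 mm.
- red_bay (a point): The middle of the red bay at the height of its ledges, 48 mm above the shelf: the underside of the body of the lid there.
- lid_a: Wooden lid on edge in a bay of the stand (the lids are shuffled among the bays). Origin at the centre of its body, a block 18 mm thick (x), 80 wide (y), 75 tall (z). Below the body a centred tab, 44 mm wide, hidden in the stand: 9 to 17 mm thick and 26 to 36 mm long, different for each lid. Same under a half turn; 0.1 kg. Grip it by the body's top edge, across its thickness.
- lid_b: Wooden lid on edge in a bay of the stand (the lids are shuffled among the bays). Origin at the centre of its body, a block 18 mm thick (x), 80 wide (y), 75 tall (z). Below the body a centred tab, 44 mm wide, hidden in the stand: 9 to 17 mm thick and 26 to 36 mm long, different for each lid. Same under a half turn; 0.1 kg. Grip it by the body's top edge, across its thickness.
- lid_c: Wooden lid on edge in a bay of the stand (the lids are shuffled among the bays). Origin at the centre of its body, a block 18 mm thick (x), 80 wide (y), 75 tall (z). Below the body a centred tab, 44 mm wide, hidden in the stand: 9 to 17 mm thick and 26 to 36 mm long, different for each lid. Same under a half turn; 0.1 kg. Grip it by the body's top edge, across its thickness.
- glass_1: Bystander, to be left where it is: glass meal container with a red clip-on lid, 105 x 150 x 64 mm, origin under its centre; at the bottom of a stack of two.
- glass_2: Bystander, to be left where it is: the same kind of container, stacked on glass_1.
- glass_3: Bystander, to be left where it is: the same kind of container, standing alone.
- bowl: Bystander, to be left where it is: white ceramic rice bowl, 110 mm across, 60 mm high, origin under its centre.
- spoon: Bystander, to be left where it is: steel spoon 190 mm long, lying flat.
- jar: Bystander, to be left where it is: amber glass jar, 70 mm across, 100 mm high, origin under its centre.
- cup: Bystander, to be left where it is: blue ceramic cup, 76 mm across, 85 mm high, origin under its centre.
There are look-alikes about, which are no part of the job. Leave any yellow look-alike of the stand alone.

How it is judged:
On the way, in this order (a step that is already met when the one before it is completed fails the run):
1. a lid has been lifted clear of the stand (height (world z) of any of lid_a, lid_b, lid_c above 0.15 m), for 0.1 s.
2. the lid's tab is resting on the rib tops over the narrowest slot (((x of lid_a in the frame of rack between -0.078 and -0.058 m and y of lid_a in the frame of rack between -0.05 and 0.05 m and z of lid_a in the frame of rack between 0.104 and 0.1225 m and contact force between lid_a and rack above 0.5 N) or (x of lid_b in the frame of rack between -0.078 and -0.058 m and y of lid_b in the frame of rack between -0.05 and 0.05 m and z of lid_b in the frame of rack between 0.104 and 0.1225 m and contact force between lid_b and rack above 0.5 N) or (x of lid_c in the frame of rack between -0.078 and -0.058 m and y of lid_c in the frame of rack between -0.05 and 0.05 m and z of lid_c in the frame of rack between 0.104 and 0.1225 m and contact force between lid_c and rack above 0.5 N))), for 0.1 s.
At the end, for the whole second after the job is handed in: The red-bay lid stands released and still in the first slot from the narrow end that takes its tab: its body 6 mm over the rib tops within 2.7 mm, within 20 mm of the middle along the slot, upright and in line within 0.1 rad; other lids upright in their bays within 20 mm (((x of lid_a in the frame of rack between -0.08 and 0.08 m and y of lid_a in the frame of rack between -0.02 and 0.02 m and z of lid_a in the frame of rack between 0.0858 and 0.0912 m and angle between lid_a's own z axis and vertical below 0.1 rad and angle between the x axis of lid_a and the x axis of rack, either way round below 0.1 rad and linear speed of lid_a below 0.05 m/s and horizontal distance between each of lid_b, lid_c and red_bay above 0.04 m and angle between each of lid_b, lid_c's own z axis and vertical below 0.2 rad and distance of each of lid_b, lid_c from where it was at the start of the episode below 0.02 m) or (x of lid_b in the frame of rack between -0.08 and 0.08 m and y of lid_b in the frame of rack between -0.02 and 0.02 m and z of lid_b in the frame of rack between 0.0858 and 0.0912 m and angle between lid_b's own z axis and vertical below 0.1 rad and angle between the x axis of lid_b and the x axis of rack, either way round below 0.1 rad and linear speed of lid_b below 0.05 m/s and horizontal distance between each of lid_a, lid_c and red_bay above 0.04 m and angle between each of lid_a, lid_c's own z axis and vertical below 0.2 rad and distance of each of lid_a, lid_c from where it was at the start of the episode below 0.02 m) or (x of lid_c in the frame of rack between -0.08 and 0.08 m and y of lid_c in the frame of rack between -0.02 and 0.02 m and z of lid_c in the frame of rack between 0.0858 and 0.0912 m and angle between lid_c's own z axis and vertical below 0.1 rad and angle between the x axis of lid_c and the x axis of rack, either way round below 0.1 rad and linear speed of lid_c below 0.05 m/s and horizontal distance between each of lid_a, lid_b and red_bay above 0.04 m and angle between each of lid_a, lid_b's own z axis and vertical below 0.2 rad and distance of each of lid_a, lid_b from where it was at the start of the episode below 0.02 m))); the robot touches nothing.
It fails at once if a lid is pressed on the rack with more than 35 N (contact force between any of lid_a, lid_b, lid_c and rack above 35 N).
It fails at once if the lid is let down into a slot looser than the first that takes it ((x of lid_a in the frame of rack between -0.085 and 0.085 m and y of lid_a in the frame of rack between -0.05 and 0.05 m and z of lid_a in the frame of rack below 0.0852 m) or (x of lid_b in the frame of rack between -0.085 and 0.085 m and y of lid_b in the frame of rack between -0.05 and 0.05 m and z of lid_b in the frame of rack below 0.0852 m) or (x of lid_c in the frame of rack between -0.085 and 0.085 m and y of lid_c in the frame of rack between -0.05 and 0.05 m and z of lid_c in the frame of rack below 0.0852 m)).
It fails at once if a second lid is disturbed by more than 20 mm (distance of each of lid_a, lid_b from where it was at the start of the episode above 0.02 m or distance of each of lid_a, lid_c from where it was at the start of the episode above 0.02 m or distance of each of lid_b, lid_c from where it was at the start of the episode above 0.02 m).
It fails at once if a dish, the spoon or a container is moved by more than 30 mm (distance of any of glass_1, glass_2, glass_3, bowl, spoon, jar, cup from where it was at the start of the episode above 0.03 m).
It also fails if it takes over 64 s, if anything falls off the work surface, if the arm or the gripper's body presses on something with over 40 N, if the wrist force passes 120 N, or if a joint passes its speed limit or range.

## Working session

There is one attempt and no reset: what is moved stays moved. The work goes in short steps, Python scripts to look and compute and a shell command to move; the robot and the scene stay as the last step left them, time stands still between calls to the robot, and variables do not carry over. Pictures are saved under pics/ and viewed, at most 10 in all, crops included, and the job is handed in when it is done.

```bash
mkdir -p pics
python3 - <<'E'
from workcell import manip, eyes
import cv2,numpy as np
for n in ("scene","top"):
    im,d=eyes.camera(n); np.savez(f"{n}0.npz",im=im,d=d)
    cv2.imwrite(f"pics/{n}0.png",cv2.cvtColor(im,cv2.COLOR_RGB2BGR))
    p=eyes.camera_params(n); print(n,p)
o=manip.get_obs(); print(o, manip.hold_point_z)
E
```

```text
scene {'fx': 434.18428390375357, 'fy': 434.18428390375357, 'cx': 263.2079787670812, 'cy': 186.64565198902065, 'world_from_camera': array([[-0.80895682,  0.47230173, -0.35002848,  1.02405817],
       [ 0.58782629,  0.65697988, -0.47205688,  0.66350655],
       [ 0.00700839, -0.58762957, -0.80909973,  1.2455906 ],
       [ 0.        ,  0.        ,  0.        ,  1.        ]])}
top {'fx': 386.81307737499503, 'fy': 386.81307737499503, 'cx': 255.80645102122827, 'cy': 179.82406028668197, 'world_from_camera': array([[-1.14301765e-02, -9.97059011e-01,  7.57804750e-02,
         4.20849039e-01],
       [-9.99934631e-01,  1.13751576e-02, -1.15763200e-03,
        -2.39056906e-03],
       [ 2.92212571e-04, -7.57887532e-02, -9.97123854e-01,
         1.32067516e+00],
       [ 0.00000000e+00,  0.00000000e+00,  0.00000000e+00,
         1.00000000e+00]])}
{'clock': 0.1, 'joint_pos': array([-1.19959593,  0.33284093, -0.0647148 ,  1.46081097,  0.02163332,
        1.34990761, -0.08849678]), 'joint_velocities': array([-0.00037886,  0.00019453, -0.00047185, -0.0021429 , -0.00032191,
        0.00069254, -0.00242783]), 'tau': array([ 9.35675343e-04, -6.26738906e+01,  4.88856446e-02, -3.92435825e+01,
        1.63534319e-02,  6.90562214e-03,  3.18824630e-05]), 'position': array([0.23969478, 0.5768653 , 0.23059753]), 'ee_rot': array([ 1.95609356e-01,  9.80681690e-01, -6.29619454e-04, -8.33237646e-05]), 'ft_force': array([ 0.55428198,  0.14694292, -0.13243151]), 'torque': array([ 0.00896828,  0.07299327, -0.02607021]), 'grasp_force': 0.0, 'grip_width': 0.9951125851341561} 0.0187
```

View pics/top0.png

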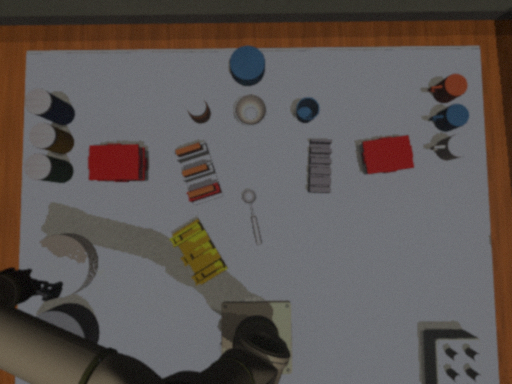

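View pics/scene0.png

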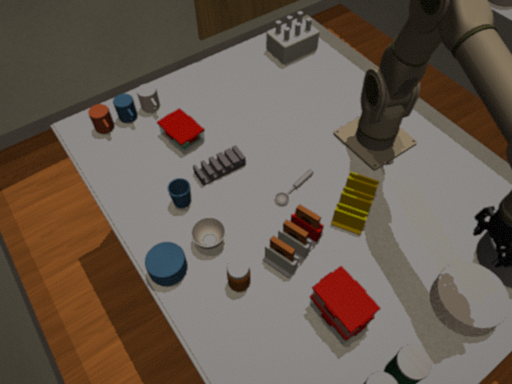

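The top view shows the stand at about (200,172) with the red bay lid at (204,190), the rack at (320,165), and a yellow look-alike at (198,250). I'll zoom in and measure both in 3D.

```bash
cat > h.py <<'E'
import numpy as np,cv2
from workcell import eyes
def cloud(n,d):
    p=eyes.camera_params(n); v,u=np.mgrid[:384,:512]
    c=np.stack([(u-p["cx"])/p["fx"]*d,(v-p["cy"])/p["fy"]*d,d],-1); T=p["world_from_camera"]
    return c@T[:3,:3].T+T[:3,3]
def rect(P):
    r=cv2.minAreaRect((P[:,:2]*1000).astype(np.float32)); b=cv2.boxPoints(r); return r,b
E
python3 - <<'E'
from h import *
t=np.load("top0.npz");s=np.load("scene0.npz")
a=cv2.resize(t["im"][125:210,165:235],None,fx=5,fy=5,interpolation=2)
b=cv2.resize(t["im"][130:200,290:350],None,fx=5,fy=5,interpolation=2)
c=cv2.resize(s["im"][140:190,185:255],None,fx=5,fy=5,interpolation=2)
d=cv2.resize(s["im"][195:280,255:335],None,fx=4,fy=4,interpolation=2)
M=np.zeros((600,800,3),np.uint8)
for im,(y,x) in ((a,(0,0)),(b,(0,360)),(c,(360,360))):
    im=im[:600-y,:800-x]; M[y:y+im.shape[0],x:x+im.shape[1]]=im
cv2.imwrite("pics/crop.png",cv2.cvtColor(M,cv2.COLOR_RGB2BGR))
for n,im,dd in (("top",t["im"],t["d"]),("scene",s["im"],s["d"])):
    W=cloud(n,dd); hsv=cv2.cvtColor(im,cv2.COLOR_RGB2HSV); H,S,V=hsv[...,0],hsv[...,1],hsv[...,2]
    z=W[...,2]
    if n=="top": bs=(slice(125,210),slice(165,235)); br=(slice(130,200),slice(295,345))
    else: bs=(slice(195,280),slice(255,335)); br=(slice(140,190),slice(185,255))
    def sel(box,m):
        k=np.zeros(m.shape,bool);k[box]=m[box];return W[k]
    P=sel(br,(z>.035)&(z<.055)); print(n,"rack top",len(P),np.median(P[:,2]),rect(P))
    # lids' tops by height
    m=np.zeros(z.shape,np.uint8); m[bs]=((z>.113)&(z<.135))[bs]
    nl,l=cv2.connectedComponents(m)
    for i in range(1,nl):
        Q=W[l==i]
        if len(Q)>12: print(" lid",len(Q),Q.mean(0),im[l==i].mean(0),rect(Q)[0])
    P=sel(bs,(z>.062)&(z<.082)); print(" wall",len(P),np.median(P[:,2]),rect(P)) if len(P) else 0
E
```

```text
top rack top 718 0.04416190267298925 (((565.9189453125, -218.54736328125), (70.31997680664062, 178.4119110107422), 86.61852264404297), array([[ 474.79443, -248.38445],
       [ 652.89575, -258.90784],
       [ 657.04346, -188.71028],
       [ 478.94214, -178.18689]], dtype=float32))
 lid 158 [0.61359267 0.209307   0.12140502] [100.06329114  63.29746835  42.19620253] ((613.697509765625, 210.18443298339844), (18.73887062072754, 80.2052001953125), 17.48807144165039)
 lid 152 [0.54717943 0.18809675 0.12188108] [99.49342105 62.17105263 40.51315789] ((547.2749633789062, 188.86407470703125), (18.299522399902344, 79.48397064208984), 17.719623565673828)
 lid 156 [0.48046126 0.16800341 0.12174538] [100.16025641  59.21153846  36.67948718] ((480.8043212890625, 168.45318603515625), (18.291933059692383, 80.8129653930664), 17.222883224487305)
 wall 343 0.07424005189799932 (((547.77685546875, 189.26380920410156), (171.5576934814453, 104.0383529663086), 17.335758209228516), array([[450.39435, 213.36043],
       [481.3947 , 114.04802],
       [645.15936, 165.16719],
       [614.159  , 264.4796 ]], dty
[... 622 characters left out ...]
0.784746170043945, 80.35875701904297), 15.979276657104492)
 lid 186 [0.61632055 0.20931827 0.12185878] [116.81182796  68.16666667  33.09139785] ((615.126220703125, 207.33001708984375), (21.0598201751709, 81.9101333618164), 17.23821258544922)
 lid 81 [0.57137793 0.36591286 0.12791685] [138.61728395  29.86419753  23.5308642 ] ((571.2088623046875, 368.24261474609375), (47.09334945678711, 23.818824768066406), 1.4666050672531128)
 wall 543 0.07390037508697911 (((548.09814453125, 186.83023071289062), (174.9998016357422, 104.8067626953125), 17.19068717956543), array([[449.0192 , 211.03172],
       [479.99515, 110.90706],
       [647.1771 , 162.62874],
       [616.2012 , 262.75342]], dtype=float32))
```

View pics/crop.png

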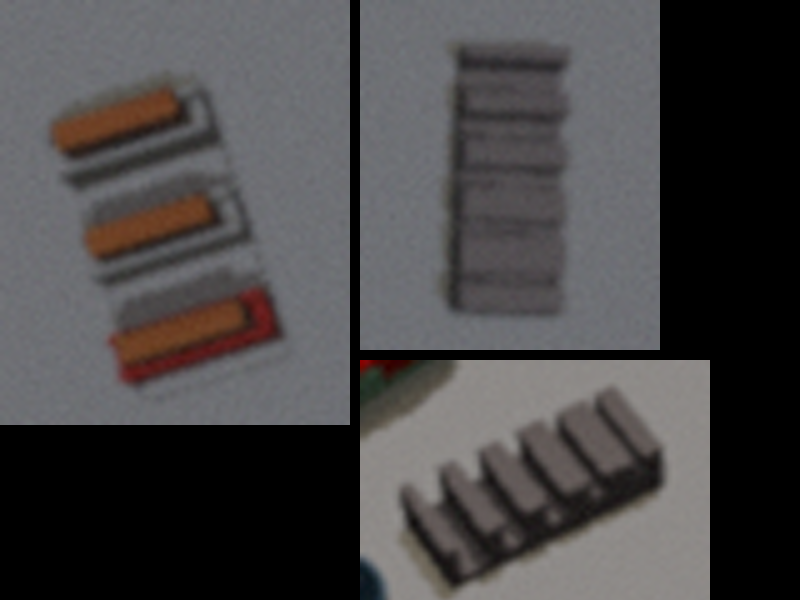

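The crop shows the rack's wide slot at its far end (+x, top of the top view) and its narrow end nearest the robot. The red bay lid is the lowest in the top view. Next I'll refine the rack pose and check heights along the path.

Run:
```python
from h import *
for n in ("top","scene"):
    t=np.load(n+"0.npz"); W=cloud(n,t["d"]); z=W[...,2]
    k=(abs(W[...,0]-.566)<.11)&(abs(W[...,1]+.2185)<.05)&(z>.037)&(z<.055)
    P=W[k]; r,b=rect(P); print(n,"rack",len(P),np.median(P[:,2]),r)
    # profile along rack x: mean height per mm bin over central y
    th=np.deg2rad(-3.4);c=np.array([.566,-.2185]);d=W[...,:2]-c
    X=d[...,0]*np.cos(th)+d[...,1]*np.sin(th);Y=-d[...,0]*np.sin(th)+d[...,1]*np.cos(th)
    q=(abs(X)<.1)&(abs(Y)<.028)&(z>-.01)&(z<.06)
    bins=np.round(X[q]*1000/4).astype(int)
    print({int(i*4):round(float(z[q][bins==i].mean()*1000)) for i in range(-24,25) if (bins==i).any()})
    print("shelf z",np.median(z[(abs(X)<.1)&(abs(Y)<.08)&(abs(Y)>.05)]))
t=np.load("top0.npz");W=cloud("top",t["d"])
A=np.array([.24,.577]);B=np.array([.48,.168]);C=np.array([.5,-.22])
for a,b in((A,B),(B,C)):
    d=W[...,:2]-a;u=(b-a)/np.linalg.norm(b-a);s=d@u;p=abs(d@np.array([-u[1],u[0]]))
    q=(p<.08)&(t["d"]>0);print([(round(x,2),round(float(W[...,2][q&(abs(s-x)<.02)].max()),3)) for x in np.arange(0,np.linalg.norm(b-a)+.06,.04)])
```

```text
top rack 702 0.044218152007146294 ((565.9189453125, -218.54736328125), (70.31997680664062, 178.4119110107422), 86.61852264404297)
{-96: -2, -92: -1, -88: 29, -84: 43, -80: 44, -76: 44, -72: 36, -68: 30, -64: 38, -60: 45, -56: 44, -52: 45, -48: 44, -44: 45, -40: 44, -36: 25, -32: 23, -28: 36, -24: 44, -20: 44, -16: 45, -12: 44, -8: 45, -4: 19, 0: 20, 4: 19, 8: 36, 12: 43, 16: 44, 20: 44, 24: 45, 28: 14, 32: 14, 36: 15, 40: 17, 44: 34, 48: 44, 52: 44, 56: 44, 64: 10, 68: 9, 72: 9, 76: 11, 80: 32, 84: 44, 88: 43, 96: 1}
shelf z -0.0007808825321937718
scene rack 548 0.04481355656597308 ((565.5068359375, -221.37940979003906), (75.16349029541016, 180.5106658935547), 87.5943832397461)
{-96: 0, -92: 40, -88: 45, -84: 46, -80: 45, -76: 43, -72: 36, -68: 31, -64: 44, -60: 46, -56: 44, -52: 45, -48: 45, -44: 42, -40: 35, -36: 26, -32: 26, -28: 43, -24: 45, -20: 46, -16: 46, -12: 45, -8: 33, -4: 22, 0: 24, 4: 21, 8: 44, 12: 46, 16: 44, 20: 45, 24: 31, 28: 18, 32: 16, 36: 17, 40: 16, 44: 46, 48: 45, 52: 45, 56: 30, 60: 14, 64: 10, 68: 11, 72: 10, 76: 42, 80: 45, 84: 46, 88: 24, 92: 3, 96: 0}
shelf z 0.0003977917270387987
[(np.float64(0.0), 0.455), (np.float64(0.04), 0.489), (np.float64(0.08), 0.59), (np.float64(0.12), 0.639), (np.float64(0.16), 0.008), (np.float64(0.2), 0.008), (np.float64(0.24), 0.007), (np.float64(0.28), 0.007), (np.float64(0.32), 0.079), (np.float64(0.36), 0.079), (np.float64(0.4), 0.079), (np.float64(0.44), 0.129), (np.float64(0.48), 0.129), (np.float64(0.52), 0.126)]
[(np.float64(0.0), 0.129), (np.float64(0.04), 0.126), (np.float64(0.08), 0.007), (np.float64(0.12), 0.018), (np.float64(0.16), 0.016), (np.float64(0.2), 0.008), (np.float64(0.24), 0.007), (np.float64(0.28), 0.007), (np.float64(0.32), 0.006), (np.float64(0.36), 0.051), (np.float64(0.4), 0.05), (np.float64(0.44), 0.052)]
```

```bash
python3 -m crank '[[[6,0,0,2,0,0,0],[6,2,-3.4,0,0,0,-4.2],[6,2,-3.4,0,0,0,-4.2],[6,2,-3.4,0,0,0,-4.2],[6,2,-3.4,0,0,0,-4.2],[6,2,-3.4,0,0,0,-4.2],[6,2,-3.4,0,0,0,-4.2],[6,2,-3.4,0,0,0,-4.2],[6,2,-3.4,0,0,0,-4.2],[6,2,-3.4,0,0,0,-4.2],[6,2,-3.4,0,0,0,-4.2],[6,2,-3.4,0,0,0,-4.2],[6,2,-3.4,0,0,0,-3.9],[6,0,0,0,0,0,0],[6,0,0,0,0,0,0]]]' 60
```

```text
clock: 1.98
position: [0.4795, 0.1694, 0.2512]
ee_rot: [0.592, 0.806, -0.0, -0.0]
ft_force: [-0.2, 0.1, 0.7]
grip_width: 0.701
grasp_force: 0.0
```

```bash
python3 -m crank '[[[5.5,0.2,-0.15,-4,0,0,0],[5.5,0,0,-4,0,0,0],[5.5,0,0,-4,0,0,0],[5.5,0,0,-2.5,0,0,0],[5.5,0,0,-1.3,0,0,0],[5.5,0,0,-0.5,0,0,0],[5.5,0,0,0,0,0,0],[1,0,0,0,0,0,0],[1,0,0,0,0,0,0],[1,0,0,0,0,0,0],[1,0,0,0,0,0,0],[1,0,0,0,0,0,0],[1,0,0,0,0,0,0]]]' 60
```

```text
clock: 3.6
position: [0.4816, 0.1677, 0.089]
ee_rot: [0.592, 0.806, 0.0, -0.0]
ft_force: [-3.8, -0.9, 5.2]
grip_width: 0.205
grasp_force: 58.7
```

```bash
python3 -m crank '[[[1,0,0,0.5,0,0,0],[1,0,0,1.5,0,0,0],[1,0,0,3,0,0,0],[1,0,0,4,0,0,0],[1,0,0,4,0,0,0],[1,0.16,-3.8,0,0,0,-2],[1,0.16,-3.8,0,0,0,-2],[1,0.16,-3.8,0,0,0,-2],[1,0.16,-3.8,0,0,0,-2],[1,0.16,-3.8,0,0,0,-2],[1,0.16,-3.8,0,0,0,-2],[1,0.16,-3.8,0,0,0,-2],[1,0.16,-3.8,0,0,0,-2],[1,0.16,-3.8,0,0,0,-2],[1,0.16,-3.8,0,0,0,-2],[1,0,0,-2,0,0,0],[1,0,0,-2,0,0,0],[1,0,0,-1,0,0,0],[1,0,0,0,0,0,0],[1,0,0,0,0,0,0]]]' 60
python3 - <<'E'
from h import *
from workcell import manip
print(manip.get_obs()["position"],manip.get_obs()["ee_rot"])
M=np.zeros((600,800,3),np.uint8)
for n in("top","scene"):
    im,d=eyes.camera(n);np.savez(n+"1.npz",im=im,d=d)
    c=im[120:210,275:365] if n=="top" else im[90:210,170:280]
    c=cv2.resize(c,None,fx=4 if n=="top" else 4.0,fy=4 if n=="top" else 4,interpolation=2)
    x=0 if n=="top" else 360; M[:c.shape[0],x:x+c.shape[1]]=c[:, :800-x]
cv2.imwrite("pics/hold.png",cv2.cvtColor(M,cv2.COLOR_RGB2BGR))
E
```

```text
clock: 6.1
position: [0.4981, -0.2126, 0.1691]
ee_rot: [0.723, 0.69, 0.0, 0.0]
ft_force: [-0.1, 0.0, -1.4]
grip_width: 0.203
grasp_force: 58.9
[ 0.49805452 -0.21259074  0.16912052] [7.23411638e-01 6.90416750e-01 3.37759720e-04 4.46977769e-04]
```

View pics/hold.png

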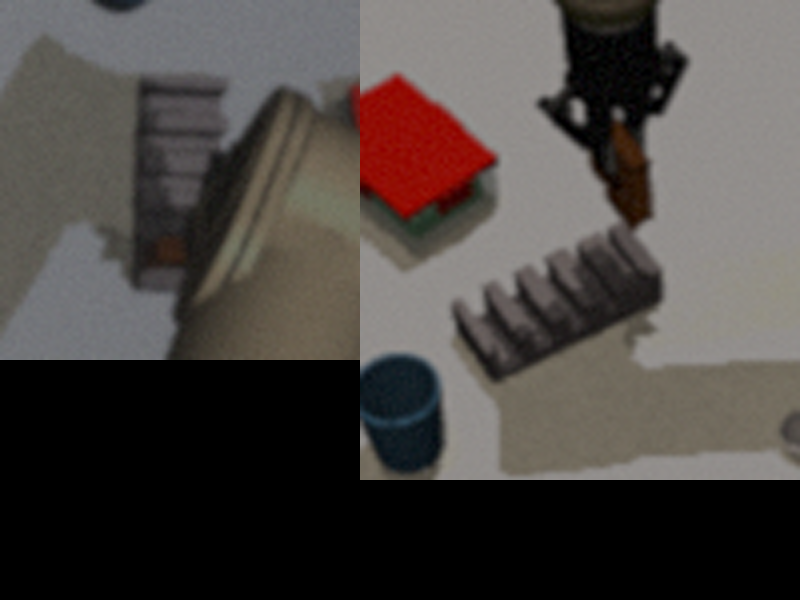

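Run:
```python
from h import *
for n in ("top","scene"):
    t=np.load(n+"0.npz"); W=cloud(n,t["d"]); z=W[...,2]
    th=np.deg2rad(-3);c=np.array([.566,-.219]);d=W[...,:2]-c
    X=d[...,0]*np.cos(th)+d[...,1]*np.sin(th);Y=-d[...,0]*np.sin(th)+d[...,1]*np.cos(th)
    k=(abs(X)<.095)&(abs(Y)<.045)&(z>.039)&(z<.052)
    for lo,nm in ((min,"lo"),(max,"hi")):
        xs,ys=[],[]
        for a in np.arange(-.09,.09,.004):
            q=k&(X>=a)&(X<a+.004)
            if q.sum()>8: xs.append(a+.002);ys.append(lo(Y[q]))
        xs,ys=np.array(xs),np.array(ys)
        for _ in range(3):
            p=np.polyfit(xs,ys,1);r=abs(ys-np.polyval(p,xs));g=r<2*r.std()+.001;xs,ys=xs[g],ys[g]
        print(n,nm,"yaw",-3+np.rad2deg(p[0]),"off mm",p[1]*1000,len(xs))
t=np.load("scene1.npz");W=cloud("scene",t["d"]);im=t["im"].astype(int);z=W[...,2]
th=np.deg2rad(-2.7);d=W[...,:2]-np.array([.4981,-.2126])
X=d[...,0]*np.cos(th)+d[...,1]*np.sin(th);Y=-d[...,0]*np.sin(th)+d[...,1]*np.cos(th)
k=(abs(X)<.03)&(abs(Y)<.06)&(z>.07)&(z<.22)&(im[...,0]>im[...,2]*1.6)&(im[...,0]>50)
for a in np.arange(.085,.215,.006):
    q=k&(z>=a)&(z<a+.006)
    if q.sum()>1: print(round(a,3),q.sum(),"X",(np.percentile(X[q],[0,50,100])*1000).round(1),"Y",(np.percentile(Y[q],[0,50,100])*1000).round(1))
ys,xs=np.where(k);print(xs.min(),xs.max(),ys.min(),ys.max())
c=cv2.resize(t["im"][115:165,212:262],None,fx=12,fy=12,interpolation=cv2.INTER_CUBIC);cv2.imwrite("pics/tab.png",np.clip(c[...,::-1]*1.8,0,255))
```

```text
top lo yaw -2.8534853439622565 off mm -33.16300432174359 29
top hi yaw -3.240650794166927 off mm 34.18004998136558 28
scene lo yaw -2.994277117778006 off mm -33.32692904704676 18
scene hi yaw -3.502103737613774 off mm 32.59844909501375 24
0.199 32 X [-6.9  1.1  8.8] Y [-9.5 16.5 38.9]
0.205 12 X [-5.   1.   7.4] Y [-7.8 20.4 39.9]
234 241 120 146[ WARN:0@0.268] global loadsave.cpp:1063 imwrite_ Unsupported depth image for selected encoder is fallbacked to CV_8U.
```

View pics/tab.png

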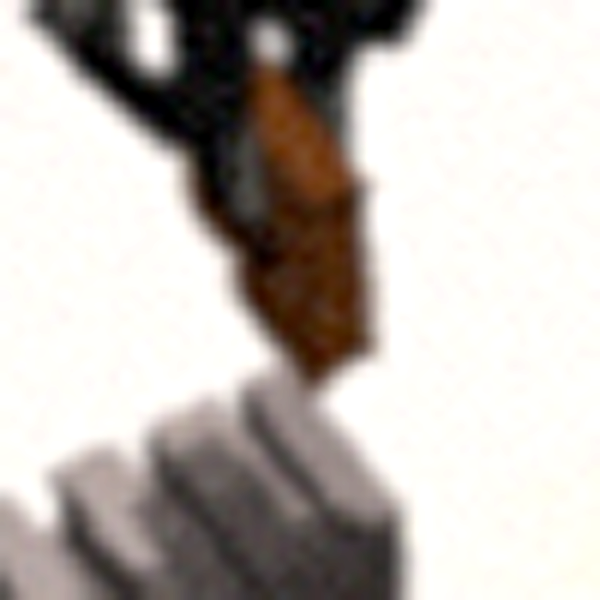

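```bash
python3 -m crank '[[[1,0,-0.27,-1.5,0,0,-0.4],[1,0,0,-1.5,0,0,0],[1,0,0,-1.0,0,0,0],[1,0,0,-0.4,0,0,0],[1,0,0,0,0,0,0],[1,0,0,0,0,0,0]]]'; for i in 1 2 3 4 5 6; do :; done; python3 -m crank '[[[1,0,0,-0.15,0,0,0],[1,0,0,-0.15,0,0,0],[1,0,0,0,0,0,0]]]'
```

```text
clock: 6.95
position: [0.4981, -0.2151, 0.1247]
ee_rot: [0.726, 0.688, 0.0, 0.0]
ft_force: [0.1, 0.6, -0.9]
grip_width: 0.202
grasp_force: 58.8
clock: 7.32
position: [0.4978, -0.2149, 0.1213]
ee_rot: [0.726, 0.688, 0.0, -0.0]
ft_force: [0.0, -0.5, -1.4]
grip_width: 0.204
grasp_force: 58.8
```

```bash
python3 -m crank '[[[1,0,0,-0.1,0,0,0],[1,0,0,-0.1,0,0,0],[1,0,0,0,0,0,0]]]';python3 -m crank '[[[1,0,0,-0.1,0,0,0],[1,0,0,-0.1,0,0,0],[1,0,0,0,0,0,0]]]'
```

```text
clock: 7.7
position: [0.4977, -0.215, 0.1192]
ee_rot: [0.726, 0.688, -0.0, -0.0]
ft_force: [-0.4, 0.2, -1.2]
grip_width: 0.198
grasp_force: 58.8
clock: 8.07
position: [0.4977, -0.215, 0.1172]
ee_rot: [0.726, 0.688, -0.0, -0.0]
ft_force: [0.4, -0.1, -1.6]
grip_width: 0.199
grasp_force: 58.8
```

```bash
python3 -m crank '[[[1,0,0,-0.1,0,0,0],[1,0,0,-0.1,0,0,0],[1,0,0,0,0,0,0]]]';python3 -m crank '[[[1,0,0,-0.1,0,0,0],[1,0,0,-0.05,0,0,0],[1,0,0,0,0,0,0]]]'
```

```text
clock: 8.45
position: [0.4977, -0.215, 0.1152]
ee_rot: [0.726, 0.688, -0.0, -0.0]
ft_force: [-0.9, -0.2, -2.2]
grip_width: 0.199
grasp_force: 58.8
clock: 8.82
position: [0.4978, -0.215, 0.1138]
ee_rot: [0.726, 0.688, 0.0, -0.0]
ft_force: [-0.1, -0.2, -1.8]
grip_width: 0.204
grasp_force: 58.8
```

```bash
python3 -m crank '[[[1,0,0,-0.1,0,0,0],[1,0,0,-0.05,0,0,0],[1,0,0,0,0,0,0]]]';python3 -m crank '[[[1,0,0,-0.1,0,0,0],[1,0,0,-0.05,0,0,0],[1,0,0,0,0,0,0]]]'
```

```text
clock: 9.2
position: [0.4978, -0.215, 0.1123]
ee_rot: [0.726, 0.688, 0.0, 0.0]
ft_force: [-0.3, 0.9, -1.4]
grip_width: 0.198
grasp_force: 58.8
clock: 9.57
position: [0.4981, -0.2152, 0.1118]
ee_rot: [0.726, 0.688, 0.0, 0.0]
ft_force: [-3.3, 1.7, 9.9]
grip_width: 0.198
grasp_force: 60.5
```

```bash
python3 -m crank '[[[1,0,0,0,0,0,0],[1,0,0,0,0,0,0],[1,0,0,0.4,0,0,0],[1,0,0,0.8,0,0,0],[1,1.7,-0.1,0,0,0,0],[1,1.7,-0.08,0,0,0,0],[1,0,0,-0.5,0,0,0],[1,0,0,-0.3,0,0,0],[1,0,0,0,0,0,0],[1,0,0,0,0,0,0]]]';python3 -m crank '[[[1,0,0,-0.1,0,0,0],[1,0,0,-0.1,0,0,0],[1,0,0,-0.1,0,0,0],[1,0,0,0,0,0,0]]]'
```

```text
clock: 10.82
position: [0.5315, -0.2169, 0.115]
ee_rot: [0.726, 0.688, 0.0, 0.0]
ft_force: [0.3, 0.3, -0.9]
grip_width: 0.2
grasp_force: 59.0
clock: 11.32
position: [0.5318, -0.2168, 0.1119]
ee_rot: [0.726, 0.688, 0.0, 0.0]
ft_force: [-0.6, 0.4, -0.3]
grip_width: 0.202
grasp_force: 59.0
```

```bash
python3 -m crank '[[[1,0,0,-0.05,0,0,0],[1,0,0,-0.05,0,0,0],[1,0,0,0,0,0,0]]]'
```

```text
clock: 11.7
position: [0.532, -0.2168, 0.1108]
ee_rot: [0.726, 0.688, 0.0, 0.0]
ft_force: [1.2, -0.4, -2.8]
grip_width: 0.202
grasp_force: 58.8
```

```bash
python3 -m crank '[[[1,0,0,-0.05,0,0,0],[1,0,0,-0.05,0,0,0],[1,0,0,0,0,0,0]]]'; python3 -m crank '[[[1,0,0,-0.05,0,0,0],[1,0,0,0,0,0,0]]]'
```

```text
clock: 12.08
position: [0.532, -0.2168, 0.1098]
ee_rot: [0.726, 0.688, 0.0, 0.0]
ft_force: [3.3, -0.2, -1.2]
grip_width: 0.204
grasp_force: 58.9
clock: 12.32
position: [0.532, -0.2168, 0.1094]
ee_rot: [0.726, 0.688, 0.0, 0.0]
ft_force: [2.4, -0.6, -1.2]
grip_width: 0.201
grasp_force: 58.9
```

The tab is entering slot 2, with a small +x side force. I'll ease the lid that way and continue down.

```bash
python3 -m crank '[[[1,0.05,0,-0.1,0,0,0],[1,0,0,-0.1,0,0,0],[1,0,0,-0.1,0,0,0],[1,0,0,0,0,0,0]]]'; python3 -m crank '[[[1,0,0,-0.1,0,0,0],[1,0,0,-0.1,0,0,0],[1,0,0,-0.1,0,0,0],[1,0,0,0,0,0,0]]]'
```

```text
clock: 12.82
position: [0.5321, -0.2168, 0.1061]
ee_rot: [0.726, 0.688, -0.0, -0.0]
ft_force: [1.5, -0.6, -0.8]
grip_width: 0.203
grasp_force: 58.8
clock: 13.32
position: [0.5322, -0.2168, 0.1032]
ee_rot: [0.726, 0.688, -0.0, -0.0]
ft_force: [0.1, 0.5, -1.3]
grip_width: 0.203
grasp_force: 58.7
```

```bash
python3 -m crank '[[[1,0,0,-0.15,0,0,0],[1,0,0,-0.15,0,0,0],[1,0,0,-0.15,0,0,0],[1,0,0,-0.15,0,0,0],[1,0,0,-0.15,0,0,0],[1,0,0,0,0,0,0]]]'; python3 -m crank '[[[1,0,0,-0.1,0,0,0],[1,0,0,-0.1,0,0,0],[1,0,0,0,0,0,0]]]'
```

```text
clock: 14.08
position: [0.5322, -0.2168, 0.0957]
ee_rot: [0.726, 0.688, -0.0, -0.0]
ft_force: [-0.1, 0.0, -1.8]
grip_width: 0.198
grasp_force: 58.7
clock: 14.45
position: [0.5323, -0.2168, 0.0937]
ee_rot: [0.726, 0.688, -0.0, -0.0]
ft_force: [0.4, 0.6, -0.3]
grip_width: 0.204
grasp_force: 58.7
```

```bash
python3 -m crank '[[[1,0,0,-0.07,0,0,0],[1,0,0,-0.07,0,0,0],[1,0,0,0,0,0,0]]]'; python3 -m crank '[[[1,0,0,-0.04,0,0,0],[1,0,0,0,0,0,0]]]'
```

```text
clock: 14.82
position: [0.5323, -0.2168, 0.0924]
ee_rot: [0.726, 0.688, 0.0, -0.0]
ft_force: [0.8, -0.1, -1.4]
grip_width: 0.202
grasp_force: 58.7
clock: 15.08
position: [0.5323, -0.2168, 0.0921]
ee_rot: [0.726, 0.688, 0.0, 0.0]
ft_force: [0.5, 0.6, -1.4]
grip_width: 0.2
grasp_force: 58.8
```

```bash
python3 -m crank '[[[1,0,0,-0.05,0,0,0],[1,0,0,0,0,0,0]]]'; python3 -m crank '[[[1,0,0,-0.05,0,0,0],[1,0,0,0,0,0,0]]]'
```

```text
clock: 15.32
position: [0.5324, -0.2169, 0.092]
ee_rot: [0.726, 0.688, 0.0, 0.0]
ft_force: [-1.6, 1.0, 4.8]
grip_width: 0.206
grasp_force: 59.8
clock: 15.58
position: [0.5325, -0.2169, 0.0919]
ee_rot: [0.726, 0.688, 0.0, 0.0]
ft_force: [-3.8, 1.1, 9.5]
grip_width: 0.203
grasp_force: 60.6
```

```bash
python3 -m crank '[[[1,0,0,0.05,0,0,0],[2.2,0,0,0,0,0,0],[3,0,0,0,0,0,0],[4.5,0,0,0,0,0,0],[5,0,0,0,0,0,0],[5,0,0,0,0,0,0],[5,0,0,1,0,0,0],[5,0,0,3,0,0,0],[5,0,0,4,0,0,0],[5,0,0,4,0,0,0],[5,-2,5,2,0,0,0],[5,-2,5,0,0,0,0],[5,-2,5,0,0,0,0],[5,-2,5,0,0,0,0],[5,0,0,0,0,0,0],[5,0,0,0,0,0,0]]]'
python3 - <<'E'
from h import *
M=[]
for n in("top","scene"):
    im,d=eyes.camera(n);W=cloud(n,d);z=W[...,2]
    k=(abs(W[...,0]-.532)<.04)&(abs(W[...,1]+.217)<.06)&(z>.112)&(z<.14)
    P=W[k];print(n,len(P),P.mean(0),np.median(P[:,2]),rect(P)[0])
    c=im[120:210,165:365] if n=="top" else im[100:280,170:340]
    c=cv2.resize(c,(400,int(c.shape[0]*400/c.shape[1])),interpolation=2);c=np.vstack([c,np.zeros((600-c.shape[0],400,3),np.uint8)]);M.append(c)
cv2.imwrite("pics/end.png",np.hstack(M)[...,::-1])
E
```

```text
clock: 17.58
position: [0.4526, -0.0174, 0.2322]
ee_rot: [0.726, 0.688, 0.0, 0.0]
ft_force: [-0.5, 0.2, -0.3]
grip_width: 0.585
grasp_force: 0.0
top 158 [ 0.53154724 -0.21478917  0.12475192] 0.12483103169683629 ((532.1723022460938, -214.8697509765625), (78.75995635986328, 18.58342170715332), 86.9368896484375)
scene 125 [ 0.53449411 -0.21230041  0.12410259] 0.1252071327981923 ((533.5940551757812, -216.3189239501953), (79.8892593383789, 20.942012786865234), 86.46312713623047)
```

View pics/end.png

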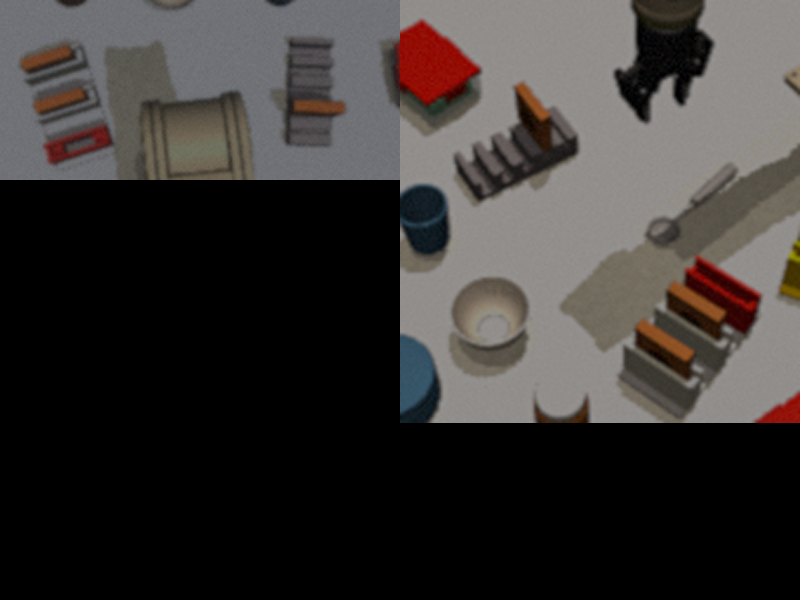

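The final picture shows the lid upright in slot 2 (about (318,107) in the left half). Its top is at 0.125 m against an expected 0.126 m. The red bay is empty and the other two lids are still in their bays.

```bash
python3 -c "
from workcell import job; print(job.hand_in())"
```

```text
the job is handed in; nothing more can be done
None
```

The red-bay lid stands released and upright in the second slot, the first that took its tab (it rested on the ribs at slot 1); the job is handed in, with no verdict shown.

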